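# Seat and test the wheels of a roller track

## Task

The five wheels of the roller track have been dropped into their slots but still stand proud: with closed fingertips press each one straight down until its axle is fully home, without turning it. Then run the fingertips lightly along the tops of the wheels, from the open end towards the end stop, so that one wheel after another clearly turns that way, by about a thumb's width at its rim. Do not lift the track or shove it along, do not press hard, and leave the other things alone.

Things in the scene. Friction and masses are not known exactly. Their poses are not given: they have to be found in the camera images.
- track: loose roller track, about 1.6 kg, on two dark cross feet 90 mm wide: bare steel channel 283 mm long, 40 mm wide, walls 40 mm high, with five black wheels 40 mm in diameter, 24 mm wide, 50 mm apart in a row (x = -100, -50, 0, 50, 100 mm), counted from the open end. Origin on the table under the middle wheel; x runs along the track from open end (-130 mm) to end stop (+153 mm), z up.
- stop (a point): top edge of the track's end stop, an upright steel plate 40 mm wide, 64 mm high; its near face is 50 mm past the centre of the fifth wheel, and two gussets 62 mm high on the side walls reach 10 mm in front of it. Axes as the track's.
- crown1 (a point): fixed point of the track: where the top of the first wheel from the open end lies when its axle is home, 50 mm above the table. Before it is pressed the wheel's top is up to 6 mm higher. Axes as the track's.
- crown2 (a point): fixed point of the track: where the top of the second wheel from the open end lies when its axle is home, 50 mm above the table. Before it is pressed the wheel's top is up to 6 mm higher. Axes as the track's.
- crown3 (a point): fixed point of the track: where the top of the third wheel from the open end lies when its axle is home, 50 mm above the table. Before it is pressed the wheel's top is up to 6 mm higher. Axes as the track's.
- crown4 (a point): fixed point of the track: where the top of the fourth wheel from the open end lies when its axle is home, 50 mm above the table. Before it is pressed the wheel's top is up to 6 mm higher. Axes as the track's.
- crown5 (a point): fixed point of the track: where the top of the fifth wheel from the open end lies when its axle is home, 50 mm above the table. Before it is pressed the wheel's top is up to 6 mm higher. Axes as the track's.
- axle1 (a joint): depth (m) of the first wheel's axle in its pair of open slots: 0 fully proud, 0.006 fully home on the slot floor (a hard stop); starts at 0 to 0.002. Push fit: goes straight down with the wheel at about 5 N and stays where it is left.
- axle2 (a joint): depth (m) of the second wheel's axle in its pair of open slots: 0 fully proud, 0.006 fully home on the slot floor (a hard stop); starts at 0 to 0.002. Push fit: goes straight down with the wheel at about 5 N and stays where it is left.
- axle3 (a joint): depth (m) of the third wheel's axle in its pair of open slots: 0 fully proud, 0.006 fully home on the slot floor (a hard stop); starts at 0 to 0.002. Push fit: goes straight down with the wheel at about 5 N and stays where it is left.
- axle4 (a joint): depth (m) of the fourth wheel's axle in its pair of open slots: 0 fully proud, 0.006 fully home on the slot floor (a hard stop); starts at 0 to 0.002. Push fit: goes straight down with the wheel at about 5 N and stays where it is left.
- axle5 (a joint): depth (m) of the fifth wheel's axle in its pair of open slots: 0 fully proud, 0.006 fully home on the slot floor (a hard stop); starts at 0 to 0.002. Push fit: goes straight down with the wheel at about 5 N and stays where it is left.
- wheel1 (a joint): angle (rad) of the first wheel on its axle, within 0.1 of 0 at the start; grows as the top of the wheel moves toward the end stop. Turns with very little friction at any depth and stays where it is left; no end to its travel.
- wheel2 (a joint): angle (rad) of the second wheel on its axle, within 0.1 of 0 at the start; grows as the top of the wheel moves toward the end stop. Turns with very little friction at any depth and stays where it is left; no end to its travel.
- wheel3 (a joint): angle (rad) of the third wheel on its axle, within 0.1 of 0 at the start; grows as the top of the wheel moves toward the end stop. Turns with very little friction at any depth and stays where it is left; no end to its travel.
- wheel4 (a joint): angle (rad) of the fourth wheel on its axle, within 0.1 of 0 at the start; grows as the top of the wheel moves toward the end stop. Turns with very little friction at any depth and stays where it is left; no end to its travel.
- wheel5 (a joint): angle (rad) of the fifth wheel on its axle, within 0.1 of 0 at the start; grows as the top of the wheel moves toward the end stop. Turns with very little friction at any depth and stays where it is left; no end to its travel.
- hex_key: bystander, loose on the table, to be left alone: black hex key lying flat, 33x88x7 mm; origin under its centre.
- tape_roll: bystander, loose on the table, to be left alone: roll of black insulating tape lying flat, diameter 55, 19 mm high; origin under its centre.
- nut: bystander, loose on the table, to be left alone: hex nut, 27x23x13 mm; origin under its centre.
- bolt: bystander, loose on the table, to be left alone: hex bolt lying down, 21x62x18 mm; origin under its centre.
- castor: bystander, loose on the table, to be left alone: grey swivel castor with a stem, lying on its side, 74x40x33 mm; origin under its centre.
- carton: bystander, loose on the table, to be left alone: small closed carton, 96x75x48 mm; origin under its centre.

How it is judged:
On the way, in this order (a step that is already met when the one before it is completed fails the run):
1. all five axles are home in their slots (the first 5 of 6 mm at least), before the wheels are turned (value of joint each of axle1, axle2, axle3, axle4, axle5 above 0.005 m), for 0.1 s.
2. then the first wheel from the open end has been turned toward the end stop by 0.4 rad (8 mm at the rim) (value of joint wheel1 above 0.4 rad), for 0.02 s.
3. then the second wheel from the open end has been turned toward the end stop by 0.4 rad (8 mm at the rim) (value of joint wheel2 above 0.4 rad), for 0.02 s.
4. then the third wheel from the open end has been turned toward the end stop by 0.4 rad (8 mm at the rim) (value of joint wheel3 above 0.4 rad), for 0.02 s.
5. then the fourth wheel from the open end has been turned toward the end stop by 0.4 rad (8 mm at the rim) (value of joint wheel4 above 0.4 rad), for 0.02 s.
6. then the fifth wheel from the open end has been turned toward the end stop by 0.4 rad (8 mm at the rim) (value of joint wheel5 above 0.4 rad), for 0.02 s.
At the end, for the whole second after the job is handed in: All five axles at least 5 mm down of 6, every wheel more than 0.4 rad round toward the end stop, the track standing flat, at rest, within 30 mm of where it stood (all of step 1 and value of joint each of wheel1, wheel2, wheel3, wheel4, wheel5 above 0.4 rad and angle between track's own z axis and vertical below 0.03 rad and height (world z) of track below 0.003 m and distance of track from where it was at the start of the episode below 0.03 m and linear speed of track below 0.01 m/s); the robot touches nothing.
It fails at once if the track is lifted or tipped (height (world z) of track above 0.008 m or angle between track's own z axis and vertical above 0.12 rad).
It fails at once if the track is shoved more than 30 mm (distance of track from where it was at the start of the episode above 0.03 m).
It fails at once if the fingers press on the track or its wheels with more than 40 N (contact force between the fingers and track above 40 N).
It fails at once if a bystander is moved more than 20 mm (distance of any of hex_key, tape_roll, nut, bolt, castor, carton from where it was at the start of the episode above 0.02 m).
It also fails if it takes over 58 s, if anything falls off the work surface, if the arm or the gripper's body presses on something with over 40 N, if the wrist force passes 120 N, or if a joint passes its speed limit or range.

## Robot

A 6-joint arm with a two-finger parallel gripper is mounted at the origin on the work surface; the furniture and walls round the work are solid. World frame = base frame: x ahead of the robot, y to its left, z up, the work surface at z = 0. Lengths are in m, angles in rad, forces in N, time in s.
With the tool pointing down it reaches from about 0.25 to 0.725 m from the base axis. Payload 4 kg.
Tool frame: the origin (TCP) lies between the finger pads; the fingertips stand 8 mm ahead of it and the grasp point (between the pads) lies 11 mm behind it (bot.tip_reach is the distance from the TCP to the fingertips, in m); z points along the fingers, y is the line along which they close (so a half turn about z gives the same grasp; the last joint's range is limited). The gripper opens to 85 mm and grips with 20 to 120 N. Pads are 22 mm wide; open, the fingers measure 114 mm over their backs; the gripper's body (76 mm by 85 mm) begins 54 mm behind the grasp point. The pads swing forward as they close: fully open they stand 13 mm farther back than shut.
Start: joints at [1.218, 0.241, 0.005, 1.335, 0, 1.571], TCP at [0.173, 0.469, 0.239] pointing down, gripper open.
Joint ranges: [-2.72, 2.72], [-1.05, 1.87], [-1.09, 1.28], [-1.99, 2.15], [-1.42, 1.44], [-3.14, 3.14]. Speed limits (rad/s): [2.79, 2.79, 3.14, 3.14, 3.14, 3.14].

## Interface

Orientations are given as a unit quaternion [x, y, z, w].
In Python, from workcell import bot gives the robot as it stands.
- The arm moves only by the tool move_arm, never from a script. Its argument "deltas" is a list of rows, each a list of 7 numbers: the opening, from 0 (shut) to 1 (fully open), then the shift along the tool's x, y, z in mm, then the turn, a rotation vector about the tool's x, y, z in degrees. In form: [[gripper, tx, ty, tz, ax, ay, az], ...]. A call has 1 to 10 rows; each row shifts and turns the commanded pose from where the row before left it, along the tool's axes as they then stand; what a row does not reach is not made up. A row lasts 1/12 s, in which the tool goes at most 41.7 mm and 7.16 degrees, less where a joint would pass 70% of its speed; a pose out of reach is approached as far as the arm can. A call is refused whole if a number of a shift passes 41.7 or a number of a turn 7.16, either way. A call with a gripper value outside its range is refused whole. The fingers move at their own pace and stop on an object; the grip force is fixed at half the most. Time passes only in rows, so rows that do not move let the fingers close. It gives the time, the measured TCP pose, the force, the opening and the grip force at its end, in the units of the state.
- bot.get_obs(): the state, without advancing time (a new reading comes with each control period).
- bot.camera(name): name is "side" or "top"; returns the picture (420x560x3 uint8, blue, green, red); there is no depth.
- bot.calibration(name): a dict with "K" (3x3 intrinsics, pixels), "position" and "orientation" of the camera in the world. Camera axes: x right, y down, z forward; pixel columns grow to the right and rows downward; lengths in m; the calibration is good to about 2 mm. A picture is of the moment at which its call begins. calibration takes no time and is no camera call.
- bot.job_done(): hands the job in; it is judged then, once.
Trained networks look in the newest picture that a camera, given by its name, has taken for a name from the list of things; names that differ only in an ending like _2 or _b are one class to them, and where a whole thing is asked for, a point or a joint stands for the part that bears it (a point fixed in the world has none). Each returns a list of dicts, best first, with "conf" (0 to 1); they miss things now and then, are a little off and sometimes report something else, mostly with a low value. They report only what shows in the picture. A call takes as long as a camera call.
- bot.outline_of(query, camera): "pixels" (420x560 bool, what is visible of it) and "rect" ([left, top, width, height] in pixels, round what is visible of it).
The state is a dict: "clock": time; "joint_pos": joint angles; "joint_vel": joint speeds; "tau": joint torques, N m; "eef_pos": TCP position; "tool_rot": TCP orientation; "ft_force": force on the tool from outside, world axes, zero at the start; "ft_torque": the same for the moment, N m; "grip_width": finger opening in m; "grasp_force": force on a finger pad.
Only numpy, scipy, OpenCV 4.12 (cv2) and the standard library are available. Lean on these libraries where they do the work, as an engineer would, in place of code of your own. Each camera call takes 0.05 s, during which the arm holds its last target. There are 200 camera calls.

## Working session

There is one attempt and no reset: what is moved stays moved. The work goes in short steps, Python scripts to look and compute and a tool call to move; the robot and the scene stay as the last step left them, time stands still between calls to the robot, and variables do not carry over. Pictures are saved under pics/ and viewed, at most 10 in all, crops included, and the job is handed in when it is done.

Besides the shell and the picture viewer there is one more tool, called in YAML: its name, and indented under it one key for each argument. move_arm: Moves the arm, as the interface text tells. Its arguments: {"type":"object","properties":{"deltas":{"type":"array","items":{"type":"array","items":{"type":"number"}}}},"required":["deltas"]}

```bash
mkdir -p pics
cat > h.py <<'E'
import numpy as np, cv2
from scipy.spatial.transform import Rotation as R
from workcell import bot
def ray(cam,u,v):
    c=bot.calibration(cam); K=np.array(c["K"]); d=R.from_quat(c["orientation"]).apply(np.linalg.inv(K)@[u,v,1.])
    return np.array(c["position"]),d
def at(cam,u,v,z):
    p,d=ray(cam,u,v); return p+d*(z-p[2])/d[2]
def proj(cam,P):
    c=bot.calibration(cam); q=R.from_quat(c["orientation"]).inv().apply(np.atleast_2d(P)-c["position"]); q=q@np.array(c["K"]).T
    return q[:,:2]/q[:,2:]
E
python3 - <<'E'
from h import *
for c in("top","side"):
    im=bot.camera(c); cv2.imwrite(f"pics/{c}0.png",im); k=bot.calibration(c); print(c,k)
    for q in("track","stop","crown1","crown3","crown5","wheel1"):
        r=bot.outline_of(q,c)
        for o in r[:3]:
            m=o["pixels"]; 
            print(q,round(o["conf"],2),o["rect"],m.sum(), cv2.minAreaRect(np.argwhere(m)[:,::-1].astype(np.float32)))
o=bot.get_obs();print(o["clock"],o["eef_pos"],o["tool_rot"],o["ft_force"])
E
```

```text
top {'K': array([[453.06738122,   0.        , 281.78710601],
       [  0.        , 453.06738122, 207.64290049],
       [  0.        ,   0.        ,   1.        ]]), 'position': array([0.44299319, 0.08793217, 0.99442254]), 'orientation': array([-0.7043405 ,  0.70596543, -0.04142446,  0.06165452])}
track 0.68 [259.8, 170.2, 123.8, 107.0] 3113 ((318.82763671875, 223.714111328125), (42.19712829589844, 134.40097045898438), 49.451175689697266)
track 0.36 [348.2, 179.9, 20.1, 17.7] 242 ((358.0769348144531, 188.61538696289062), (16.372583389282227, 18.605209350585938), 82.87498474121094)
stop 0.69 [261.6, 170.3, 118.0, 105.1] 2881 ((317.84814453125, 224.36663818359375), (39.798973083496094, 130.98257446289062), 49.05934524536133)
stop 0.4 [295.7, 227.0, 22.3, 19.4] 280 ((305.5, 235.0), (18.0, 19.0), 90.0)
crown1 0.8 [263.4, 173.5, 115.4, 104.3] 2991 ((318.4352722167969, 223.8411865234375), (40.891387939453125, 132.54449462890625), 49.398704528808594)
crown3 0.8 [263.4, 173.5, 115.4, 104.3] 2991 ((318.4352722167969, 223.8411865234375), (40.891387939453125, 132.54449462890625), 49.398704528808
[... 1446 characters left out ...]
153.1, 104.2] 5260 ((280.2191162109375, 254.74636840820312), (161.64857482910156, 47.69880294799805), 25.153118133544922)
wheel1 0.88 [321.4, 255.1, 28.2, 17.9] 374 ((338.1153869628906, 265.423095703125), (23.938701629638672, 18.48117446899414), 29.744882583618164)
wheel1 0.85 [227.7, 214.1, 24.2, 23.2] 330 ((241.2586212158203, 225.10345458984375), (23.58330726623535, 17.08397102355957), 21.801406860351562)
wheel1 0.66 [298.8, 241.8, 24.5, 23.9] 374 ((311.10003662109375, 254.2000274658203), (24.981992721557617, 18.024980545043945), 18.434947967529297)
0.7 [0.17275413 0.46920453 0.23933206] [ 1.75488617e-01  9.84481460e-01  1.94859645e-05 -8.93742040e-06] [-0.14246881 -0.36361016 -0.14835573]
```

Run:
```python
import cv2,numpy as np
a=cv2.imread("pics/top0.png")[140:310,220:420];b=cv2.imread("pics/side0.png")[170:340,180:400]
a=cv2.resize(a,None,fx=2,fy=2,interpolation=cv2.INTER_CUBIC);b=cv2.resize(b[:, :200],None,fx=2,fy=2,interpolation=cv2.INTER_CUBIC)
cv2.imwrite("pics/c0.png",np.hstack([a,b]))
cv2.imwrite("pics/f0.png",cv2.resize(np.hstack([cv2.imread("pics/top0.png"),cv2.imread("pics/side0.png")]),(800,300)))
```

```text
(no output)
```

View pics/c0.png

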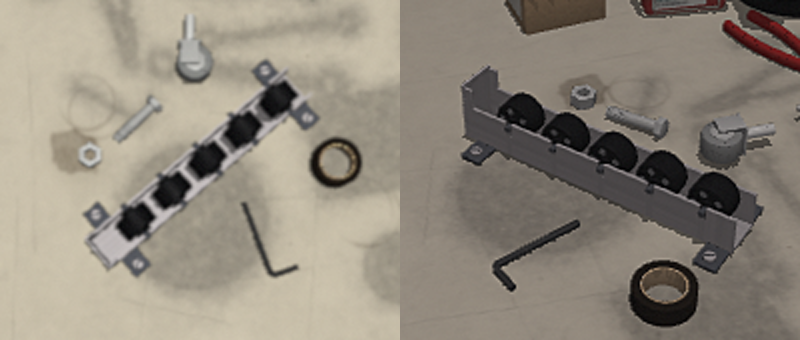

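View pics/f0.png

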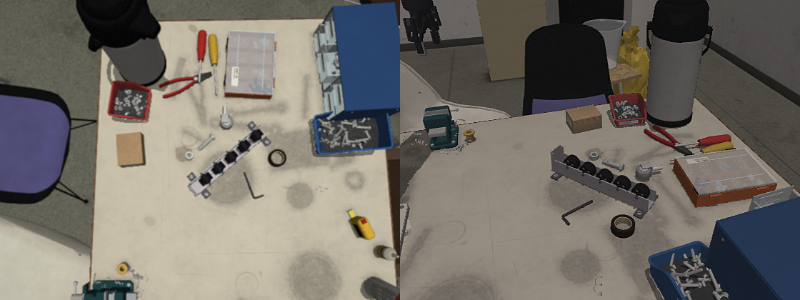

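The top view shows wheel 1 (open end) near px (359,188) and wheel 5 near (287,251). The end stop is at the lower left, near (267,265). The hex key, tape, nut, bolt and castor are all clear of the track by more than 30 mm.

Run:
```python
from h import *
from scipy.optimize import least_squares
obs={}
for c in("top","side"):
    bot.camera(c); pts=[]
    for o in bot.outline_of("wheel1",c):
        m=np.argwhere(o["pixels"])[:,::-1].mean(0); print(c,round(o["conf"],2),m.round(1))
        if o["conf"]>.3 and all(np.linalg.norm(m-p)>8 for p in pts): pts.append(m)
    obs[c]=np.array(sorted(pts,key=lambda p:-p[0]))
xs=np.array([-100,-50,0,50,100])/1000
def W(p,z,off=0):
    d=np.array([np.cos(p[2]),np.sin(p[2])]);n=np.array([-d[1],d[0]])
    return np.c_[p[:2]+xs[:,None]*d+off*n,np.full(5,z)]
from scipy.spatial.distance import cdist
def fit(c,z,off=0):
    f=lambda p:(lambda P:(P[cdist(obs[c],P).argmin(1)]-obs[c]).ravel())(proj(c,W(p,z,off)))
    a=at(c,*obs[c][0],z);b=at(c,*obs[c][-1],z)
    s=least_squares(f,[*((a+b)/2)[:2],np.arctan2(*(b-a)[1::-1])]);return s.x,np.abs(s.fun).max()
print(fit("top",.045)); print(fit("side",.046)); print(fit("side",.046,.006)); print(fit("side",.046,-.006))
o=bot.get_obs();print(R.from_quat(o["tool_rot"]).as_matrix().round(3))
```

```text
top 0.78 [304.8 234.5]
top 0.62 [340.8 204.2]
top 0.48 [358.6 189. ]
top 0.48 [287.1 249.9]
top 0.46 [323.2 219.4]
side 0.87 [286.2 245.3]
side 0.87 [263.7 235.6]
side 0.86 [337.4 265.8]
side 0.64 [241.3 225.6]
side 0.58 [311.3 255.1]
side 0.37 [286.6 245.6]
side 0.17 [271.2 218.1]
(array([0.55742881, 0.02828129, 2.2717604 ]), np.float64(0.2973175469938951))
(array([0.55867225, 0.02256661, 2.27153497]), np.float64(0.6231156654349093))
(array([0.56325845, 0.0264353 , 2.27153497]), np.float64(0.6231155237933876))
(array([0.55408605, 0.01869791, 2.27153495]), np.float64(0.6231159516942455))
[[-0.938  0.346  0.   ]
 [ 0.346  0.938  0.   ]
 [ 0.     0.    -1.   ]]
```

move_arm:
  deltas:
    - [0,0,0,0,0,0,5.92]
    - [0,0,0,0,0,0,5.92]
    - [0,0,0,0,0,0,5.92]
    - [0,0,0,0,0,0,5.92]
    - [0,0,0,0,0,0,5.92]
    - [0,-35,0,0,0,0,0]
    - [0,-35,0,0,0,0,0]
    - [0,-35,0,0,0,0,0]
    - [0,-35,0,0,0,0,0]
    - [0,-35,0,0,0,0,0]

```text
clock: 1.73
eef_pos: [0.2863, 0.3343, 0.2394]
tool_rot: [0.421, 0.907, 0.0, 0.0]
ft_force: [0.4, -0.1, 0.2]
grip_width: -0.0001
grasp_force: 0.0
```

move_arm:
  deltas:
    - [0,-35,0,0,0,0,0]
    - [0,-35,0,0,0,0,0]
    - [0,-35,0,0,0,0,0]
    - [0,-35,0,0,0,0,0]
    - [0,-35,0,0,0,0,0]
    - [0,-35,0,0,0,0,0]
    - [0,-35,0,0,0,0,0]
    - [0,-35,0,0,0,0,0]
    - [0,-31,0,0,0,0,0]
    - [0,0,10.5,0,0,0,0]

```text
clock: 2.57
eef_pos: [0.4967, 0.0999, 0.2393]
tool_rot: [0.424, 0.905, -0.001, 0.001]
ft_force: [-0.4, 1.1, 0.1]
grip_width: -0.0
grasp_force: 0.0
```

```bash
cat > w.py <<'E'
from h import *
import sys
P0=np.array([.559,.028]);yaw=2.2717
def st(P0=P0):
    o=bot.get_obs();m=R.from_quat(o["tool_rot"]).as_matrix();p=np.array(o["eef_pos"]);d=np.array([np.cos(yaw),np.sin(yaw)]);n=np.array([d[1],-d[0]])
    e=p[:2]-P0
    print("t %.2f"%o["clock"],p.round(4),"along %.1f perp(tool y) %.1f tip z %.1f mm"%(e@d*1e3,e@n*1e3,p[2]*1e3-8),"yaw err deg %.2f"%np.degrees(np.arctan2(m[1,0],m[0,0])-yaw),"F",np.round(o["ft_force"],1),m[:,2].round(4),o["grip_width"])
    return p
if __name__=="__main__": st()
E
python3 w.py
```

```text
t 2.57 [0.4967 0.0999 0.2393] along 95.1 perp(tool y) -1.2 tip z 231.3 mm yaw err deg -0.39 F [-0.4  1.1  0.1] [ 0.0013 -0.0022 -1.    ] -4.080494236434936e-05
```

move_arm:
  deltas:
    - [0,0,0,36,0,0,0]
    - [0,0,0,36,0,0,0]
    - [0,0,0,36,0,0,0]
    - [0,0,0,36,0,0,0]
    - [0,0,0,10,0,0,0]
    - [0,0,0,0,0,0,0]
    - [0,0,0,0,0,0,0]

```text
clock: 3.15
eef_pos: [0.4947, 0.1052, 0.086]
tool_rot: [0.421, 0.907, 0.0, -0.0]
ft_force: [0.9, -0.1, -0.8]
grip_width: -0.0001
grasp_force: 0.0
```

Run:
```python
from w import *
p=st()
t=bot.camera("top");s=bot.camera("side")
tip=p-[0,0,.008]
for n,i in(("top",t),("side",s)): print(n,"tip",proj(n,tip).round(1),"below",proj(n,[*tip[:2],.05]).round(1))
a=cv2.resize(t[160:300,240:380],(560,560),interpolation=cv2.INTER_CUBIC)[:, :400]
b=cv2.resize(s[160:300,195:295],(400,560),interpolation=cv2.INTER_CUBIC)
cv2.imwrite("pics/c1.png",np.hstack([a,b]))
```

```text
t 3.15 [0.4947 0.1052 0.086 ] along 100.4 perp(tool y) 0.6 tip z 78.0 mm yaw err deg 0.05 F [ 0.9 -0.1 -0.8] [-0.e+00  1.e-04 -1.e+00] -5.660281495342779e-05
top tip [[286.3 248.3]] below [[286.5 249.1]]
side tip [[239.5 209.4]] below [[240.2 221.7]]
```

View pics/c1.png

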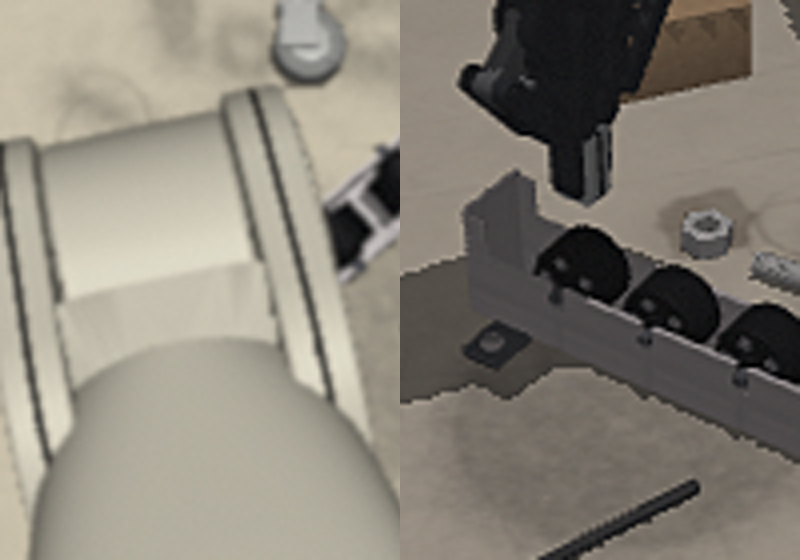

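The fingertips sit where the projection says they should, at side px (240,209) and directly above wheel 5, so I'm pressing wheel 5.

move_arm:
  deltas:
    - [0,0,0,10,0,0,0]
    - [0,0,0,9,0,0,0]
    - [0,0,0,2,0,0,0]
    - [0,0,0,1,0,0,0]
    - [0,0,0,1,0,0,0]
    - [0,0,0,1,0,0,0]
    - [0,0,0,1,0,0,0]
    - [0,0,0,1,0,0,0]
    - [0,0,0,0,0,0,0]

```text
clock: 4.0
eef_pos: [0.4944, 0.1046, 0.0593]
tool_rot: [0.421, 0.907, -0.0, 0.0]
ft_force: [-0.7, -1.1, 4.2]
grip_width: 0.0004
grasp_force: 1.9
```

move_arm:
  deltas:
    - [0,0,0,0.7,0,0,0]
    - [0,0,0,0.6,0,0,0]
    - [0,0,0,0.6,0,0,0]
    - [0,0,0,0,0,0,0]

```text
clock: 4.33
eef_pos: [0.4945, 0.1046, 0.0579]
tool_rot: [0.421, 0.907, -0.0, 0.0]
ft_force: [-1.7, -1.1, 7.9]
grip_width: -0.0
grasp_force: 3.7
```

move_arm:
  deltas:
    - [0,0,0,0.5,0,0,0]
    - [0,0,0,0,0,0,0]

```text
clock: 4.5
eef_pos: [0.4947, 0.1045, 0.0578]
tool_rot: [0.421, 0.907, 0.0, 0.001]
ft_force: [-1.9, -2.4, 10.1]
grip_width: 0.0001
grasp_force: 5.2
```

move_arm:
  deltas:
    - [0,0,0,-12,0,0,0]
    - [0,0,0,0,0,0,0]
    - [0,-25,0,0,0,0,0]
    - [0,-25,0,0,0,0,0]
    - [0,0,0,0,0,0,0]
    - [0,0,0,0,0,0,0]
    - [0,0,0,0,0,0,0]
    - [0,0,0,4,0,0,0]

```text
clock: 5.17
eef_pos: [0.5264, 0.067, 0.0648]
tool_rot: [0.421, 0.907, 0.0, -0.0]
ft_force: [-0.4, 0.8, 0.4]
grip_width: 0.0003
grasp_force: 0.0
```

move_arm:
  deltas:
    - [0,0,0,1,0,0,0]
    - [0,0,0,1,0,0,0]
    - [0,0,0,1,0,0,0]
    - [0,0,0,1,0,0,0]
    - [0,0,0,1,0,0,0]
    - [0,0,0,1,0,0,0]
    - [0,0,0,1,0,0,0]
    - [0,0,0,1,0,0,0]
    - [0,0,0,0,0,0,0]
    - [0,0,0,0,0,0,0]

```text
clock: 6.0
eef_pos: [0.5269, 0.066, 0.0578]
tool_rot: [0.421, 0.907, -0.0, 0.001]
ft_force: [-3.7, -3.1, 9.8]
grip_width: -0.0001
grasp_force: 4.8
```

```bash
python3 w.py
```

```text
t 6.00 [0.5269 0.066  0.0578] along 49.7 perp(tool y) 0.0 tip z 49.8 mm yaw err deg 0.00 F [-3.7 -3.1  9.8] [ 1.e-03 -9.e-04 -1.e+00] -0.00014853918810994935
```

Same result on wheel 4, so the other three get the same moves.

move_arm:
  deltas:
    - [0,0,0,-12,0,0,0]
    - [0,0,0,0,0,0,0]
    - [0,-25,0,0,0,0,0]
    - [0,-25,0,0,0,0,0]
    - [0,0,0,0,0,0,0]
    - [0,0,0,0,0,0,0]
    - [0,0,0,0,0,0,0]
    - [0,0,0,4,0,0,0]

```text
clock: 6.67
eef_pos: [0.5588, 0.0289, 0.0649]
tool_rot: [0.421, 0.907, 0.0, 0.0]
ft_force: [0.1, 0.7, -0.1]
grip_width: -0.0001
grasp_force: 0.0
```

move_arm:
  deltas:
    - [0,0,0,1,0,0,0]
    - [0,0,0,1,0,0,0]
    - [0,0,0,1,0,0,0]
    - [0,0,0,1,0,0,0]
    - [0,0,0,1,0,0,0]
    - [0,0,0,1,0,0,0]
    - [0,0,0,1,0,0,0]
    - [0,0,0,1,0,0,0]
    - [0,0,0,0,0,0,0]
    - [0,0,0,0,0,0,0]

```text
clock: 7.5
eef_pos: [0.5593, 0.0278, 0.0579]
tool_rot: [0.421, 0.907, -0.0, 0.001]
ft_force: [-3.0, -2.1, 9.1]
grip_width: 0.0001
grasp_force: 4.5
```

move_arm:
  deltas:
    - [0,0,0,-12,0,0,0]
    - [0,0,0,0,0,0,0]
    - [0,-25,0,0,0,0,0]
    - [0,-25,0,0,0,0,0]
    - [0,0,0,0,0,0,0]
    - [0,0,0,0,0,0,0]
    - [0,0,0,0,0,0,0]
    - [0,0,0,4,0,0,0]

```text
clock: 8.17
eef_pos: [0.591, -0.0093, 0.0649]
tool_rot: [0.421, 0.907, 0.0, 0.0]
ft_force: [0.1, 0.8, -0.1]
grip_width: -0.0001
grasp_force: 0.0
```

move_arm:
  deltas:
    - [0,0,0,1,0,0,0]
    - [0,0,0,1,0,0,0]
    - [0,0,0,1,0,0,0]
    - [0,0,0,1,0,0,0]
    - [0,0,0,1,0,0,0]
    - [0,0,0,1,0,0,0]
    - [0,0,0,1,0,0,0]
    - [0,0,0,1,0,0,0]
    - [0,0,0,0,0,0,0]
    - [0,0,0,0,0,0,0]

```text
clock: 9.0
eef_pos: [0.5918, -0.0103, 0.0579]
tool_rot: [0.421, 0.907, 0.0, 0.001]
ft_force: [-2.5, -1.7, 9.6]
grip_width: -0.0003
grasp_force: 4.3
```

move_arm:
  deltas:
    - [0,0,0,-12,0,0,0]
    - [0,0,0,0,0,0,0]
    - [0,-25,0,0,0,0,0]
    - [0,-25,0,0,0,0,0]
    - [0,0,0,0,0,0,0]
    - [0,0,0,0,0,0,0]
    - [0,0,0,0,0,0,0]
    - [0,0,0,4,0,0,0]

```text
clock: 9.67
eef_pos: [0.6232, -0.0475, 0.0648]
tool_rot: [0.421, 0.907, 0.0, -0.0]
ft_force: [-0.1, -0.5, 0.3]
grip_width: -0.0001
grasp_force: 0.0
```

move_arm:
  deltas:
    - [0,0,0,1,0,0,0]
    - [0,0,0,1,0,0,0]
    - [0,0,0,1,0,0,0]
    - [0,0,0,1,0,0,0]
    - [0,0,0,1,0,0,0]
    - [0,0,0,1,0,0,0]
    - [0,0,0,1,0,0,0]
    - [0,0,0,1,0,0,0]
    - [0,0,0,0,0,0,0]
    - [0,0,0,0,0,0,0]

```text
clock: 10.5
eef_pos: [0.6239, -0.0486, 0.0579]
tool_rot: [0.421, 0.907, -0.0, 0.001]
ft_force: [-2.2, -2.5, 8.8]
grip_width: -0.0003
grasp_force: 4.2
```

```bash
python3 w.py
```

```text
t 10.50 [ 0.6239 -0.0486  0.0579] along -100.4 perp(tool y) 0.2 tip z 49.9 mm yaw err deg 0.00 F [-2.2 -2.5  8.8] [ 0.0014 -0.001  -1.    ] -0.000293104025403458
```

All five wheels are home, with tip z at about 49.9 mm and 9–10 N at the hard stop. Next I move back past the open end and start the light sweep.

move_arm:
  deltas:
    - [0,0,0,-12,0,0,0]
    - [0,0,0,0,0,0,0]
    - [0,-25,0,0,0,0,0]
    - [0,0,0,0,0,0,0]
    - [0,0,0,11.4,0,0,0]
    - [0,0,0,0,0,0,0]
    - [0,0,0,0,0,0,0]

```text
clock: 11.08
eef_pos: [0.6377, -0.0665, 0.0552]
tool_rot: [0.421, 0.907, -0.001, -0.002]
ft_force: [0.1, 0.3, -0.5]
grip_width: -0.0
grasp_force: 0.0
```

```bash
python3 w.py
```

```text
t 11.08 [ 0.6377 -0.0665  0.0552] along -123.0 perp(tool y) -0.8 tip z 47.2 mm yaw err deg 0.05 F [ 0.1  0.3 -0.5] [-4.3e-03  9.0e-04 -1.0e+00] -1.0142479155361995e-05
```

move_arm:
  deltas:
    - [0,0,0,0,0,0,0]
    - [0,0,0,0,0,0,0]
    - [0,0,0,0,0,0,0]

```text
clock: 11.33
eef_pos: [0.6396, -0.0668, 0.0577]
tool_rot: [0.421, 0.907, 0.0, 0.0]
ft_force: [-1.0, -0.7, -0.1]
grip_width: 0.0004
grasp_force: 0.0
```

```bash
python3 w.py
```

```text
t 11.33 [ 0.6396 -0.0668  0.0577] along -124.5 perp(tool y) 0.4 tip z 49.7 mm yaw err deg 0.06 F [-1.  -0.7 -0.1] [ 3.e-04  1.e-04 -1.e+00] 0.00035176476227424087
```

move_arm:
  deltas:
    - [0,0,0,0.2,0,0,0]
    - [0,3,0,0,0,0,0]
    - [0,4,0,0,0,0,0]
    - [0,4,0,0,0,0,0]
    - [0,4,0,0,0,0,0]
    - [0,4,0,0,0,0,0]
    - [0,4,0,0,0,0,0]
    - [0,4,0,0,0,0,0]

```text
clock: 12.0
eef_pos: [0.6221, -0.0464, 0.058]
tool_rot: [0.421, 0.907, -0.0, 0.0]
ft_force: [-1.0, -0.9, 4.8]
grip_width: -0.0002
grasp_force: 2.4
```

```bash
python3 w.py
```

```text
t 12.00 [ 0.6221 -0.0464  0.058 ] along -97.6 perp(tool y) 0.2 tip z 50.0 mm yaw err deg 0.02 F [-1.  -0.9  4.8] [ 8.e-04 -5.e-04 -1.e+00] -0.0002248216789378935
```

move_arm:
  deltas:
    - [0,4,0,0,0,0,0]
    - [0,4,0,0,0,0,0]
    - [0,4,0,0,0,0,0]
    - [0,4,0,0,0,0,0]
    - [0,4,0,0,0,0,0]
    - [0,4,0,0,0,0,0]
    - [0,4,0,0,0,0,0]
    - [0,4,0,0,0,0,0]
    - [0,4,0,0,0,0,0]
    - [0,4,0,0,0,0,0]

```text
clock: 12.83
eef_pos: [0.5966, -0.0162, 0.058]
tool_rot: [0.421, 0.907, -0.0, 0.001]
ft_force: [-0.4, -1.6, 3.4]
grip_width: 0.0001
grasp_force: 2.0
```

Run:
```python
from w import *
st(); b=bot.camera("side")[200:300,200:380]; a=cv2.imread("pics/side0.png")[200:300,200:380]
f=lambda i:cv2.convertScaleAbs(cv2.resize(i,(540,300),interpolation=cv2.INTER_CUBIC),alpha=1.8,beta=10)
cv2.imwrite("pics/c2.png",np.vstack([f(a),f(b)]))
```

```text
t 12.83 [ 0.5966 -0.0162  0.058 ] along -58.0 perp(tool y) 0.2 tip z 50.0 mm yaw err deg 0.01 F [-0.4 -1.6  3.4] [ 0.0012 -0.001  -1.    ] 5.055906576569619e-05
```

View pics/c2.png

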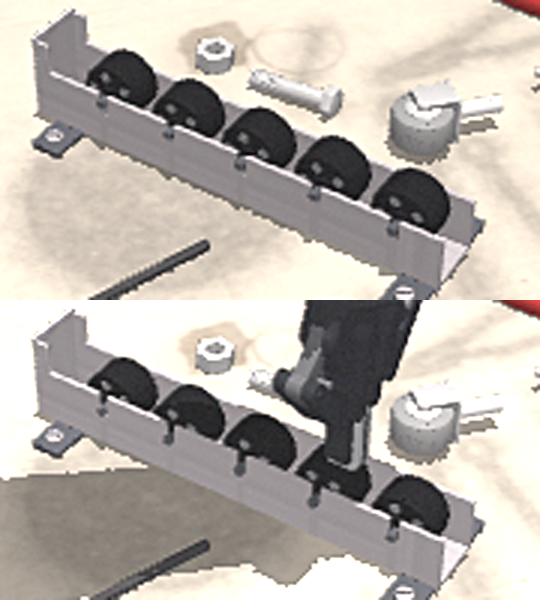

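The lower half of the picture shows all five wheels sunk into their slots. On wheel 1 (about (405,500)) the holes have moved toward the end stop, and the track hasn't shifted. I'm continuing the sweep.

move_arm:
  deltas:
    - [0,4,0,0,0,0,0]
    - [0,4,0,0,0,0,0]
    - [0,4,0,0,0,0,0]
    - [0,4,0,0,0,0,0]
    - [0,4,0,0,0,0,0]
    - [0,4,0,0,0,0,0]
    - [0,4,0,0,0,0,0]
    - [0,4,0,0,0,0,0]
    - [0,4,0,0,0,0,0]
    - [0,4,0,0,0,0,0]

```text
clock: 13.72
eef_pos: [0.5701, 0.015, 0.057]
tool_rot: [0.421, 0.907, -0.0, -0.0]
ft_force: [-0.4, 0.0, 0.2]
grip_width: 0.0002
grasp_force: 0.0
```

move_arm:
  deltas:
    - [0,4,0,0,0,0,0]
    - [0,4,0,0,0,0,0]
    - [0,4,0,0,0,0,0]
    - [0,4,0,0,0,0,0]
    - [0,4,0,0,0,0,0]
    - [0,4,0,0,0,0,0]
    - [0,4,0,0,0,0,0]
    - [0,4,0,0,0,0,0]
    - [0,4,0,0,0,0,0]
    - [0,4,0,0,0,0,0]

```text
clock: 14.55
eef_pos: [0.5441, 0.0456, 0.0568]
tool_rot: [0.421, 0.907, 0.0, -0.0]
ft_force: [-0.3, 0.0, -0.4]
grip_width: -0.0
grasp_force: 0.0
```

move_arm:
  deltas:
    - [0,4,0,0,0,0,0]
    - [0,4,0,0,0,0,0]
    - [0,4,0,0,0,0,0]
    - [0,4,0,0,0,0,0]
    - [0,4,0,0,0,0,0]
    - [0,4,0,0,0,0,0]
    - [0,4,0,0,0,0,0]
    - [0,4,0,0,0,0,0]
    - [0,4,0,0,0,0,0]
    - [0,4,0,0,0,0,0]

```text
clock: 15.38
eef_pos: [0.5186, 0.076, 0.0575]
tool_rot: [0.421, 0.907, 0.0, 0.0]
ft_force: [0.1, 0.2, 0.2]
grip_width: -0.0001
grasp_force: 0.0
```

```bash
python3 w.py
```

```text
t 15.38 [0.5186 0.076  0.0575] along 62.7 perp(tool y) 0.1 tip z 49.5 mm yaw err deg 0.02 F [0.1 0.2 0.2] [ 2.e-04  3.e-04 -1.e+00] -0.00010022727974789926
```

move_arm:
  deltas:
    - [0,4,0,0,0,0,0]
    - [0,4,0,0,0,0,0]
    - [0,4,0,0,0,0,0]
    - [0,4,0,0,0,0,0]
    - [0,4,0,0,0,0,0]
    - [0,4,0,0,0,0,0]
    - [0,4,0,0,0,0,0]
    - [0,4,0,0,0,0,0]
    - [0,4,0,0,0,0,0]
    - [0,4,0,0,0,0,0]

```text
clock: 16.22
eef_pos: [0.4931, 0.1063, 0.0579]
tool_rot: [0.421, 0.907, -0.0, 0.0]
ft_force: [-0.9, -2.0, 4.9]
grip_width: 0.0001
grasp_force: 2.7
```

move_arm:
  deltas:
    - [0,2,0,0,0,0,0]
    - [0,1,0,-2,0,0,0]
    - [0,0,0,-10,0,0,0]
    - [0,0,0,-35,0,0,0]
    - [0,0,0,-40,0,0,0]
    - [0,0,0,-40,0,0,0]
    - [0,35,0,0,0,0,0]
    - [0,40,0,0,0,0,0]
    - [0,40,0,0,0,0,0]
    - [0,40,0,0,0,0,0]

```text
clock: 17.05
eef_pos: [0.3903, 0.2279, 0.1853]
tool_rot: [0.422, 0.907, 0.001, 0.0]
ft_force: [0.2, 0.7, 0.1]
grip_width: -0.0002
grasp_force: 0.0
```

move_arm:
  deltas:
    - [0,40,0,0,0,0,0]
    - [0,40,0,0,0,0,0]
    - [0,40,0,0,0,0,0]
    - [0,0,0,0,0,0,0]
    - [0,0,0,0,0,0,0]

```text
clock: 17.47
eef_pos: [0.3123, 0.3202, 0.1848]
tool_rot: [0.419, 0.908, 0.0, 0.0]
ft_force: [-0.5, -1.0, -0.6]
grip_width: -0.0
grasp_force: 0.0
```

Run:
```python
from w import *
st(); b=bot.camera("side")[200:300,200:380]; a=cv2.imread("pics/side0.png")[200:300,200:380]
f=lambda i:cv2.convertScaleAbs(cv2.resize(i,(540,300),interpolation=cv2.INTER_CUBIC),alpha=2.5,beta=10)
cv2.imwrite("pics/c3.png",np.vstack([f(a),f(b)]))
bot.camera("top")
for c in("top","side"):
    for o in bot.outline_of("track",c)[:1]: print(c,o["rect"])
```

```text
t 17.47 [0.3123 0.3202 0.1848] along 382.4 perp(tool y) -0.1 tip z 176.8 mm yaw err deg 0.33 F [-0.5 -1.  -0.6] [ 4.e-04  4.e-04 -1.e+00] -4.0620563795607565e-05
top [260.4, 169.6, 120.0, 109.0]
side [207.2, 203.8, 156.0, 104.0]
```

View pics/c3.png

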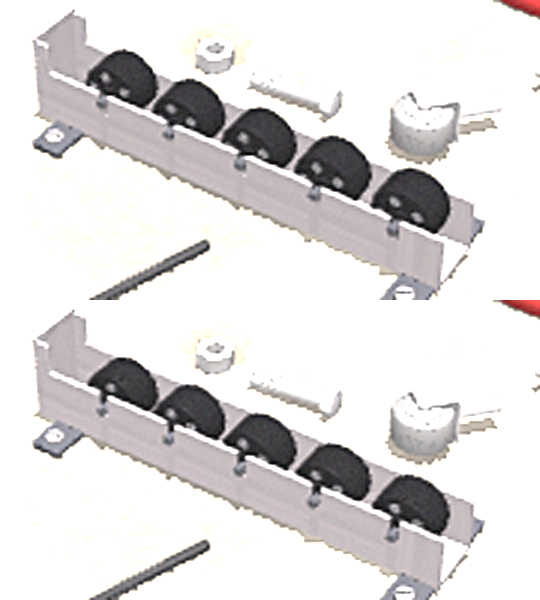

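All five wheels are down and the track and bystanders haven't moved. I'll zoom in on the hole patterns to compare how far each wheel turned.

Run:
```python
from w import *
b=bot.camera("side"); a=cv2.imread("pics/side0.png")
rows=[]
for im,dy in((a,0),(b,2)):
    t=[]
    for u,v in((241,225),(264,235),(286,245),(311,255),(337,266)):
        c=cv2.resize(im[v-16+dy:v+16+dy,u-16:u+16],(160,240),interpolation=cv2.INTER_CUBIC)
        t.append((255*np.clip(c/130.,0,1)**.6).astype(np.uint8))
    rows.append(np.hstack(t))
cv2.imwrite("pics/c4.png",np.vstack(rows))
```

```text
(no output)
```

View pics/c4.png

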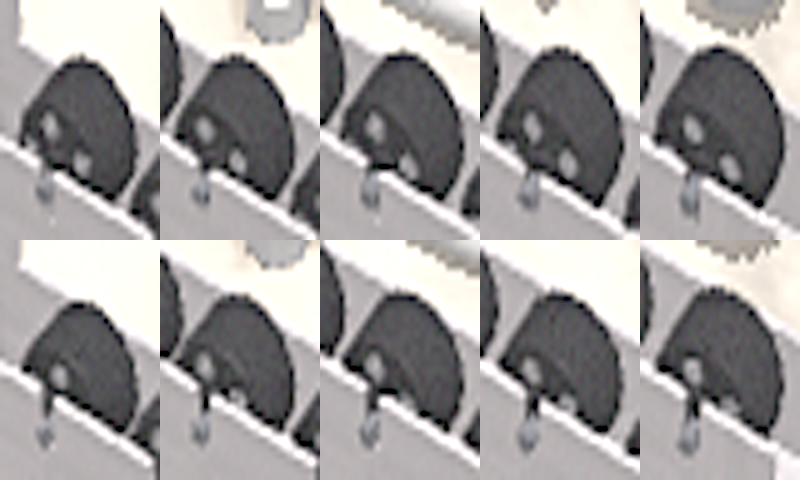

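Run:
```python
from w import *
b=bot.camera("side")[200:300,200:380]
n=cv2.convertScaleAbs(cv2.resize(b,(540,300),interpolation=cv2.INTER_CUBIC),alpha=1.8,beta=10)
o=cv2.imread("pics/c2.png")[300:]
rows=[]
for im in(o,n):
    t=[]
    for u,v in((241,227),(264,237),(286,247),(337,268)):
        x,y=(u-200)*3,(v-200)*3
        c=cv2.resize(im[y-42:y+42,x-42:x+42],(200,260),interpolation=cv2.INTER_CUBIC)
        t.append((255*np.clip(c/150.,0,1)**.7).astype(np.uint8))
    rows.append(np.hstack(t))
cv2.imwrite("pics/c5.png",np.vstack(rows))
```

```text
(no output)
```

View pics/c5.png

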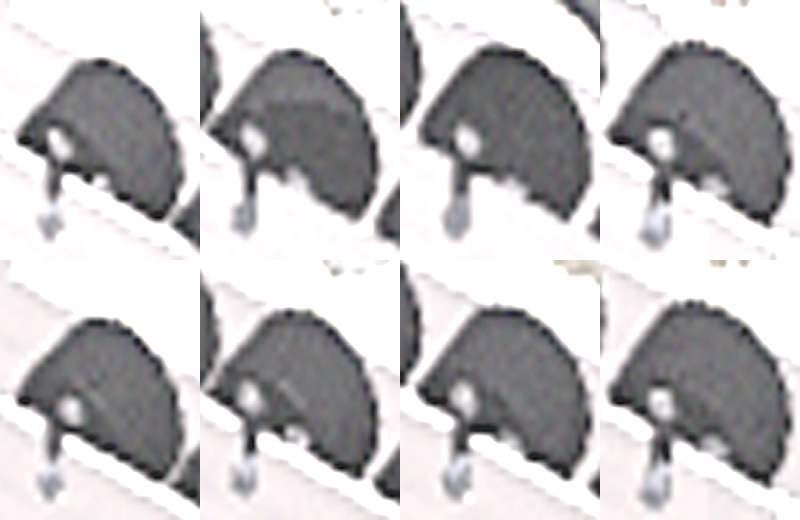

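Wheel 5, which the sweep left about 3 mm short of a full contact length, shows its holes just short of one hole pitch. The others sit at about one pitch, or 22 mm of rim. That fits all five having rolled with the fingertips by roughly 1 rad, so I'm handing the job in.

```bash
python3 -c "
from workcell import bot
print(bot.job_done())"
```

```text
the job is handed in; nothing more can be done
None
```

I handed the job in: all five axles pressed fully home, and the wheels swept in order towards the end stop in one light pass of about 5 N. From the camera, each wheel turned roughly 0.9–1.1 rad; that is an estimate, as the evenly spaced holes can't rule out a missed turn, and no verdict came back.

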